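# Load an adhesive cartridge into the bench dispenser and clamp it

### The job

Load the white cartridge, standing on the bench, into the well of the grey bench dispenser: its two lugs must find the slots down in the well, so turn it by feel until it drops in. Then swing the hinged clamp arm over it and press it down, without ramming it, until the spring latch clicks and holds the arm shut with the cartridge driven home. Leave the other things on the bench where they are.

Things in the scene. Friction and masses are not known exactly. Their poses are not given: they have to be found in the camera images.
- cartridge_centre (a point): Loose white plastic cartridge, 92 mm tall, 0.15 kg, upright on its nose; point on its axis 46 mm above the underside. From the underside: nose 30 mm in diameter up to 24 mm, round body 46 mm in diameter from 24 to 64 mm, then a flat wing 36 mm long (x axis), 12 mm thick, up to 92 mm. Grip the wing across its thickness, fingertips at 66 mm or higher. z up; half a turn changes nothing.
- cartridge_lugs (a point): Point on the cartridge's axis at the underside of its two lugs, 9 mm above the underside of the nose. The lugs are round, 7 mm thick, stand out beside the nose to 21 mm from the axis, run from here up to the body, and lie exactly in line with the wing (x axis).
- well_mouth (a point): Centre of the dispenser's round well at rim height, 64 mm above the bench; well 50 mm wide inside, flared at the rim, in a grey base plate 215 x 96 mm fixed to the bench. x axis: along the plate, from the latch tower (robot's side) through the well to the hinge; z up. The tower stands 68 to 90 mm from the well's axis on the -x side, 42 mm above the rim; the latch in it 53 mm above the rim.
- ring_top (a point): On the well's axis, 26 mm below the rim: top of a fixed steel ring with a 32.6 mm hole for the nose and two opposite slots 11.4 mm wide for the lugs. The slots' line lies within 30 degrees either side of the well's x axis; its angle is not given (this point's axes are the well's): feel for it. With lugs on the ring, the cartridge's underside is 35 mm below the rim; slots accept within about 6 degrees.
- piston_top (a point): Top of the sprung piston in the well's floor, 41 mm below the rim when free (3.5 N at the top of its stroke, 8.5 N when home). Once the lugs find the slots the cartridge drops 6 mm and stands on it with its underside 41 mm below the rim; the clamp drives it the last 7 mm, to 48 mm below the rim.
- hinge_axis (a point): Point on the clamp's hinge axis, which runs along y; 75 mm from the well's axis on its +x side, 108 mm above the bench. Axes as well_mouth. The hinge cheeks are 46 mm wide over all and reach 12 mm higher.
- clamp (a joint): Clamp arm's angle, rad: 0 level and latched, growing as it swings up and back; 1.57 upright; starts near 2, stop at 2.3. A stiff hinge (0.2 N m) keeps it where left, but only the latch holds it down against the piston. A rubber button under it meets the middle of the wing at about 0.1 rad; the last part takes 4 to 6 N at the cross bar, then gives way; the latch snaps just below 0; hard stop at -0.028.
- clamp_bar (a point): Centre of the round black cross bar at the arm's free end: 14 mm thick, 86 mm long along y (parallel to the hinge), 165 mm from the hinge, 121 mm above the bench when closed. x: along the arm towards the hinge; z: out of the face that is pushed to close it (the far face while it stands open). The arm is a flat bar 20 mm wide, 10 mm thick, its mid-plane 13 mm on the z side of the hinge axis.
- jar: brown jar with a blue screw cap, 47 mm in diameter, 81 mm tall; bystander; origin under its centre
- sanding_block: cork sanding block, 50 x 76 x 28 mm; bystander; origin under its centre
- tape: roll of masking tape lying flat, 98 mm across, 25 mm high; bystander; origin under its centre
- small_bowl: small white bowl, 80 mm across, 41 mm high; bystander; origin under its centre
Mind the look-alikes: they are no part of the job. Several things look just like the part that bears cartridge_centre: the one meant starts farthest from the robot's base.

How it is judged:
On the way, in this order (a step that is already met when the one before it is completed fails the run):
1. the cartridge has dropped into the slots of the well while the clamp is still open (z of cartridge_centre in the frame of well_mouth below 0.0075 m and horizontal distance between cartridge_centre and well_mouth below 0.005 m and angle between cartridge_centre's own z axis and vertical below 0.12 rad and value of joint clamp above 0.6 rad), for 0.2 s.
2. the clamp arm is pressed shut and the cartridge is driven home (value of joint clamp below 0.02 rad and z of cartridge_centre in the frame of well_mouth below 0.0003 m), for 0.2 s.
At the end, for the whole second after the job is handed in: The clamp arm stays latched (within 0.025 rad of level) with nobody holding it; the cartridge is upright within 0.08 rad, within 4 mm of the well's axis and driven home, its centre not above 0.5 mm over the rim's height (fully home it lies 2 mm below) (value of joint clamp below 0.025 rad and z of cartridge_centre in the frame of well_mouth below 0.0005 m and horizontal distance between cartridge_centre and well_mouth below 0.004 m and angle between cartridge_centre's own z axis and vertical below 0.08 rad); the robot touches nothing.
It fails at once if the clamp is rammed: more than 45 N from the robot on it (contact force between the arm and clamp above 45 N).
It fails at once if a bystander is moved more than 30 mm (distance of any of jar, sanding_block, tape, small_bowl from where it was at the start of the episode above 0.03 m).
It also fails if it takes over 72 s, if anything falls off the work surface, if the arm or the gripper's body presses on something with over 40 N, if the wrist force passes 120 N, or if a joint passes its speed limit or range.

### The arm

A 6-joint arm with a two-finger parallel gripper is mounted at the origin on a cart in front of the work surface, level with it; the furniture and walls round the work are solid. World frame = base frame: x ahead of the robot, y to its left, z up, the work surface at z = 0. Lengths are in m, angles in rad, forces in N, time in s.
With the tool pointing down it reaches from about 0.375 to 0.75 m from the base axis. Payload 9 kg.
Tool frame: the origin (TCP) lies at the very end of the fingers, on their centre line; the grasp point (between the pads) lies 19 mm behind it (env.hold_point_z is the distance from the TCP to the grasp point, in m); z points along the fingers, y is the line along which they close (so a half turn about z gives the same grasp; the last joint's range is limited). The gripper opens to 85 mm and grips with 20 to 120 N. Pads are 22 mm wide; open, the fingers measure 114 mm over their backs; the gripper's body (76 mm by 85 mm) begins 54 mm behind the grasp point. The pads swing forward as they close: fully open they stand 13 mm farther back than shut.
Start: joints at [1.087, 0.104, 0.097, 1.564, 0, 1.353], TCP at [0.158, 0.579, 0.231] pointing down, gripper open.
Joint ranges: [-2.99, 2.99], [-0.84, 1.86], [-1.1, 1.16], [-1.84, 2.11], [-1.51, 1.56], [-3.14, 3.14]. Speed limits (rad/s): [2.22, 2.22, 2.57, 3.14, 3.14, 3.14].

### API

Orientations are given as a rotation vector (axis times angle).
In Python, from rig import env, fingers, kinematics, eyes, order, monitor gives the robot as it stands. Calls block until the motion is done:
- env.movep(position, orientation): joint-space move of the TCP to a pose.
- env.move_straight(position, attitude=None, vel=0.15, until_force=None): straight line of the TCP; attitude=None keeps the orientation; vel is the mean speed in m/s. With until_force (N) it stops when the force on the tool has changed by that much, and returns True; else False.
- env.goto_joints(angles): joint-space move.
- fingers.command_gripper(opening, newtons=None): finger opening in m; newtons is the grip in N (None keeps the last); returns when the fingers have stopped.
- env.hold(seconds).
- kinematics.solve_ik(position, orientation): joint angles nearest the present ones, or None.
- eyes.grab_frame(name): name is "scene" or "top" or "wrist"; returns the picture (400x640x3 uint8, red, green, blue); there is no depth.
- eyes.camera_params(name): a dict with "fx", "fy", "cx", "cy" (pixels), "position" and "rotation" of the camera in the world. Camera axes: x right, y up, looking along -z (the intrinsics and any distortion apply to the point x, -y, -z); pixel columns grow to the right and rows downward; lengths in m; the calibration is good to about 2 mm. The wrist camera is an equidistant fisheye: a pixel r from the principal point sees the ray r / f radians off the axis. A picture is of the moment at which its call begins: read the wrist's pose just before it. camera_params takes no time and is no camera call; for the wrist camera it gives the pose at the moment of the call.
A pose or a line that the arm cannot do raises env.Unreachable and nothing moves.
- order.close_job(): hands the job in; it is judged then, once.
Trained networks look in the newest picture that a camera, given by its name, has taken for a name from the list of things; names that differ only in an ending like _2 or _b are one class to them, and where a whole thing is asked for, a point or a joint stands for the part that bears it (a point fixed in the world has none). Each returns a list of dicts, best first, with "conf" (0 to 1); they miss things now and then, are a little off and sometimes report something else, mostly with a low value. They report only what shows in the picture. A call takes as long as a camera call. They do not tell look-alikes from the thing itself.
- eyes.search_frame(thing, camera): "location" ([x, y, z] in m, in the coordinates of the camera as it stood for that picture, good to about 4 mm: the middle of the surface that is visible of it).
- eyes.trace(thing, camera): "pixels" (400x640 bool, what is visible of it).
- eyes.mark_of(thing, camera): "location" ([x, y, z] in m, in the coordinates of the camera as it stood for that picture, good to about 4 mm: a listed point, or the origin of a listed thing).
Readings, each from a call of its own:
- monitor.current_t(): time.
- monitor.current_joints(): joint angles.
- monitor.current_joint_velocities(): joint speeds.
- monitor.current_joint_torque(): joint torques, N m.
- monitor.current_position(): TCP position.
- monitor.current_tcp_rot(): TCP orientation.
- monitor.current_wrist_force(): force on the tool from outside, world axes, zero at the start.
- monitor.current_moment(): the same for the moment, N m.
- monitor.current_grip_width(): finger opening in m.
- monitor.current_grip_force(): force on a finger pad.
Only numpy, scipy, OpenCV 4.12 (cv2) and the standard library are available. Lean on these libraries where they do the work, as an engineer would, in place of code of your own. Each camera call takes 0.05 s, during which the arm holds its last target. There are 200 camera calls.

## Working session

There is one attempt and no reset: what is moved stays moved. The work goes in short steps, each a Python script; the robot and the scene stay as the last script left them, time stands still between calls to the robot, and variables do not carry over. Pictures are saved under pics/ and viewed, at most 10 in all, crops included, and the job is handed in when it is done.

```bash
ls; mkdir -p pics; cat > h.py <<'E'
import numpy as np, cv2
from scipy.spatial.transform import Rotation as R
from rig import env, fingers, kinematics, eyes, order, monitor
def w(cam,loc,p=None):
    p=p or eyes.camera_params(cam); return np.array(p["position"])+np.array(p["rotation"])@np.array(loc)
def save(cam,fn):
    im=eyes.grab_frame(cam); cv2.imwrite("pics/"+fn,im[:,:,::-1]); return im
def down(yaw): # tool z down; tool y at angle yaw(from world x)
    y=np.array([np.cos(yaw),np.sin(yaw),0]); z=np.array([0,0,-1.]); x=np.cross(y,z)
    return R.from_matrix(np.c_[x,y,z]).as_rotvec()
E
python3 - <<'E'
from h import *
np.set_printoptions(precision=4,suppress=True)
a=save("scene","s.png");b=save("top","t.png")
for c in("scene","top"):
    for n in("cartridge_centre","cartridge_lugs","well_mouth","hinge_axis","clamp_bar","jar","sanding_block","tape","small_bowl"):
        print(c,n,[(w(c,d["location"]).round(3),round(d["conf"],2)) for d in eyes.mark_of(n,c)])
print(monitor.current_t(), R.from_rotvec(monitor.current_tcp_rot()).as_matrix())
for c in("scene","top","wrist"): p=eyes.camera_params(c);print(c,p)
im=np.vstack([a,b]);cv2.imwrite("pics/st.png",cv2.resize(im,(480,600))[:,:,::-1])
E
```

```text
pics
scene cartridge_centre [(array([ 0.353, -0.591,  0.789]), 0.77), (array([ 0.483, -0.461,  0.919]), 0.75), (array([ 0.46 , -0.484,  0.897]), 0.72), (array([ 0.564, -0.38 ,  1.   ]), 0.61)]
scene cartridge_lugs [(array([ 0.579, -0.365,  1.015]), 0.79), (array([ 0.504, -0.44 ,  0.94 ]), 0.6), (array([ 0.372, -0.572,  0.808]), 0.53), (array([ 0.469, -0.475,  0.906]), 0.52), (array([ 0.682, -0.262,  1.118]), 0.32)]
scene well_mouth [(array([ 0.575, -0.369,  1.011]), 0.9)]
scene hinge_axis [(array([ 0.633, -0.311,  1.069]), 0.67)]
scene clamp_bar [(array([ 0.682, -0.262,  1.118]), 0.88)]
scene jar [(array([ 0.762, -0.182,  1.198]), 0.71)]
scene sanding_block [(array([ 0.405, -0.539,  0.842]), 0.92)]
scene tape [(array([ 0.708, -0.236,  1.144]), 0.6)]
scene small_bowl [(array([ 0.499, -0.445,  0.935]), 0.43)]
top cartridge_centre [(array([2.371, 2.136, 3.455]), 0.72), (array([2.346, 2.112, 3.43 ]), 0.63), (array([2.427, 2.193, 3.512]), 0.53), (array([2.36 , 2.126, 3.445]), 0.5), (array([2.354, 2.12 , 3.439]), 0.5)]
top cartridge_lugs [(array([2.424, 2.19 , 3.509]), 0.66), (array([2.397
[... 535 characters left out ...]
 0.76)]
1.0 [[-0.9649  0.2627  0.0001]
 [ 0.2627  0.9649  0.0001]
 [-0.      0.0001 -1.    ]]
scene {'fx': 368.5544666509653, 'fy': 368.5544666509653, 'cx': 316.74692069519705, 'cy': 198.664037641078, 'position': array([ 0.1031, -0.8408,  0.5394]), 'rotation': array([ 1.131 , -0.2386, -0.4114])}
top {'fx': 476.26857466219155, 'fy': 476.26857466219155, 'cx': 321.00951880315137, 'cy': 198.7744683063265, 'position': array([0.2706, 0.0365, 1.3551]), 'rotation': array([ 0.1438, -0.146 , -1.5937])}
wrist {'fx': 309.70691628693146, 'fy': 309.70691628693146, 'cx': 321.99803319126306, 'cy': 197.5078902903158, 'position': array([0.0775, 0.6001, 0.374 ]), 'rotation': array([-0.2795, -0.2143,  1.2931])}
```

Camera rotation is a rotation vector; fix that.

```bash
sed -i 's/np.array(p\["rotation"\])@/R.from_rotvec(p["rotation"]).as_matrix()@/' h.py
python3 - <<'E'
from h import *
np.set_printoptions(precision=4,suppress=True)
a=save("scene","s.png");b=save("top","t.png")
for c in("scene","top"):
    p=eyes.camera_params(c)
    for n in("cartridge_centre","cartridge_lugs","well_mouth","hinge_axis","clamp_bar","jar","sanding_block","tape","small_bowl"):
        print(c,n,[(w(c,d["location"]).round(3),round(d["conf"],2),(int(p['cx']-p['fx']*d["location"][0]/d["location"][2]),int(p['cy']+p['fx']*d["location"][1]/d["location"][2]))) for d in eyes.mark_of(n,c)])
E
```

```text
scene cartridge_centre [(array([0.378, 0.245, 0.05 ]), 0.81, (251, 198)), (array([0.558, 0.245, 0.044]), 0.63, (301, 189)), (array([0.467, 0.245, 0.044]), 0.6, (277, 194)), (array([0.468, 0.156, 0.046]), 0.54, (287, 204))]
scene cartridge_lugs [(array([0.378, 0.245, 0.01 ]), 0.86, (252, 209)), (array([0.463, 0.24 , 0.005]), 0.73, (277, 205)), (array([0.559, 0.244, 0.01 ]), 0.63, (302, 198)), (array([0.474, 0.151, 0.012]), 0.61, (289, 213))]
scene well_mouth [(array([ 0.52 , -0.032,  0.063]), 0.56, (328, 219)), (array([ 0.592, -0.01 ,  0.107]), 0.23, (347, 197))]
scene hinge_axis [(array([ 0.592, -0.008,  0.108]), 0.67, (347, 197))]
scene clamp_bar [(array([0.686, 0.012, 0.239]), 0.7, (373, 146))]
scene jar [(array([ 0.613, -0.264,  0.005]), 0.6, (407, 272))]
scene sanding_block [(array([0.381, 0.153, 0.003]), 0.7, (262, 222))]
scene tape [(array([0.657, 0.179, 0.003]), 0.64, (336, 201))]
scene small_bowl [(array([ 0.519, -0.027,  0.039]), 0.7, (327, 226)), (array([0.509, 0.341, 0.002]), 0.55, (279, 193))]
top cartridge_centre [(array([0.559, 0.241, 0.051]), 0.78, (245, 184)), (array([0.463, 0.238, 0.045]), 0.65, (247, 218)), (array([0.375, 0.249, 0.043]), 0.54, (243, 250)), (array([0.474, 0.153, 0.047]), 0.51, (277, 214))]
top cartridge_lugs [(array([0.555, 0.243, 0.01 ]), 0.76, (247, 189)), (array([0.466, 0.239, 0.012]), 0.66, (248, 219)), (array([0.478, 0.15 , 0.006]), 0.54, (279, 214)), (array([0.378, 0.245, 0.009]), 0.54, (246, 250))]
top well_mouth [(array([ 0.513, -0.025,  0.065]), 0.7, (341, 197))]
top hinge_axis [(array([ 0.589, -0.013,  0.105]), 0.97, (336, 167))]
top clamp_bar [(array([0.684, 0.007, 0.244]), 0.92, (328, 115))]
top jar [(array([ 0.609, -0.268,  0.001]), 0.9, (422, 166)), (array([0.684, 0.008, 0.243]), 0.34, (328, 115))]
top sanding_block []
top tape [(array([ 0.661,  0.181, -0.   ]), 0.79, (268, 154))]
top small_bowl [(array([ 0.507,  0.334, -0.003]), 0.92, (216, 207))]
```

View pics/s.png

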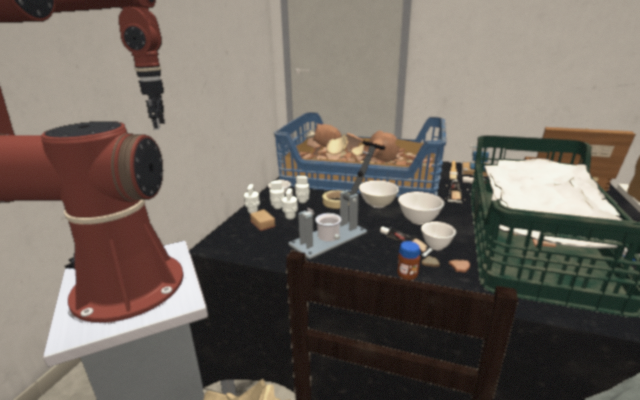

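View pics/t.png

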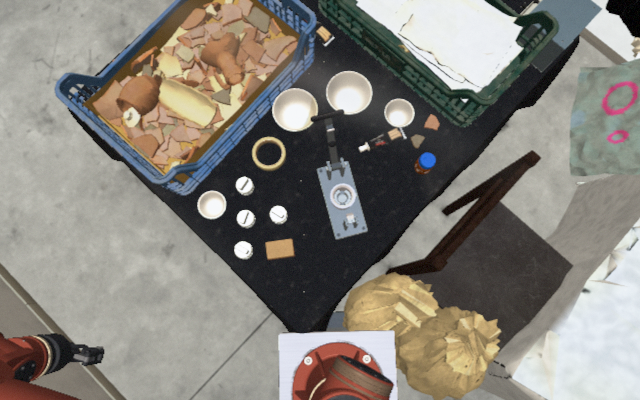

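The four look-alikes in the top picture are at (245,184), (247,218), (277,214) and (243,250). The one at (245,184), world (0.557, 0.243), is farthest from the base at 0.61 m, so it is the one meant. I'll confirm that in a crop.

```bash
python3 - <<'E'
import cv2
im=cv2.imread("pics/t.png")[160:270,195:375]
cv2.imwrite("pics/tc.png",cv2.resize(im,None,fx=4.4,fy=4.4,interpolation=cv2.INTER_CUBIC))
E
```

```text
(no output)
```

View pics/tc.png

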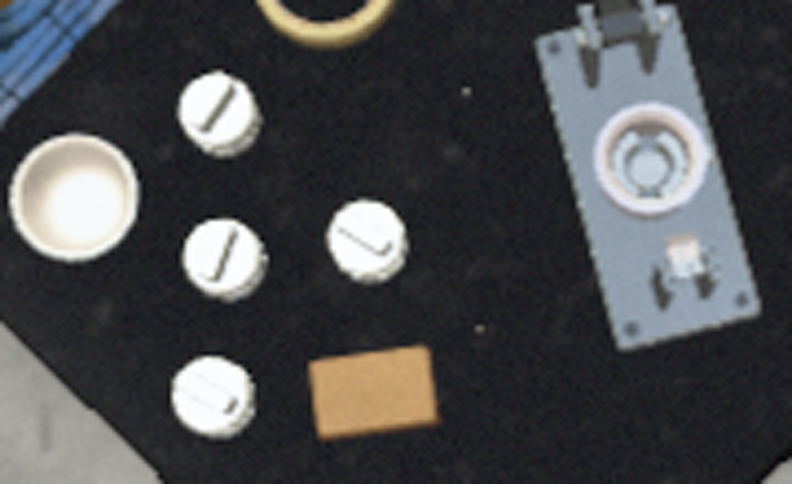

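The dispenser shows well at crop (652,160), and the upper cartridge at crop (218,113) is the farthest one; its wing points about -37° in world yaw. The dark slot gaps in the ring look near (655,130) and (650,190). I'll move above that cartridge.

```bash
python3 - <<'E'
from h import *
np.set_printoptions(precision=3,suppress=True)
for y in (53,100,130,70): 
    for pos in ([.557,.243,.17],[.516,-.028,.1]):
        print(y,pos,kinematics.solve_ik(pos,down(np.radians(y))),kinematics.solve_ik(pos,down(np.radians(y-180))))
fingers.command_gripper(0.045,30)
env.movep([.557,.243,.19],down(np.radians(53)))
p=eyes.camera_params("wrist"); save("wrist","w1.png")
for n in("cartridge_centre","cartridge_lugs"):
    print(n,[(w("wrist",d["location"],p),round(d["conf"],2)) for d in eyes.mark_of(n,"wrist")])
print(p,monitor.current_position(),monitor.current_t())
E
```

```text
53 [0.557, 0.243, 0.17] [0.196 0.124 0.007 1.454 0.    0.842] [ 0.196  0.124  0.007  1.454 -0.    -2.299]
53 [0.516, -0.028, 0.1] [-0.308 -0.134 -0.377  1.328  0.     0.338] [-0.308 -0.134 -0.377  1.328 -0.    -2.804]
100 [0.557, 0.243, 0.17] [0.196 0.124 0.007 1.454 0.    0.022] [ 0.196  0.124  0.007  1.454 -0.    -3.12 ]
100 [0.516, -0.028, 0.1] [-0.308 -0.134 -0.377  1.328 -0.    -0.482] [-0.308 -0.134 -0.377  1.328 -0.     2.659]
130 [0.557, 0.243, 0.17] [ 0.196  0.124  0.007  1.454  0.    -0.502] [0.196 0.124 0.007 1.454 0.    2.64 ]
130 [0.516, -0.028, 0.1] [-0.308 -0.134 -0.377  1.328  0.    -1.006] [-0.308 -0.134 -0.377  1.328  0.     2.136]
70 [0.557, 0.243, 0.17] [0.196 0.124 0.007 1.454 0.    0.546] [ 0.196  0.124  0.007  1.454  0.    -2.596]
70 [0.516, -0.028, 0.1] [-0.308 -0.134 -0.377  1.328  0.     0.041] [-0.308 -0.134 -0.377  1.328  0.    -3.1  ]
cartridge_centre [(array([0.56 , 0.246, 0.046]), 0.86), (array([0.474, 0.151, 0.048]), 0.72), (array([0.378, 0.246, 0.047]), 0.69), (array([0.463, 0.242, 0.051]), 0.62)]
cartridge_lugs [(array([0.557, 0.242, 0.01 ]), 0.81), (array([0.472, 0.152, 0.009]), 0.6), (array([0.378, 0.248, 0.007]), 0.59), (array([0.462, 0.241, 0.008]), 0.56)]
{'fx': 309.70691628693146, 'fy': 309.70691628693146, 'cx': 321.99803319126306, 'cy': 197.5078902903158, 'position': array([0.49 , 0.293, 0.333]), 'rotation': array([-0.304, -0.152,  0.918])} [0.557 0.244 0.19 ] 4.5167
```

View pics/w1.png

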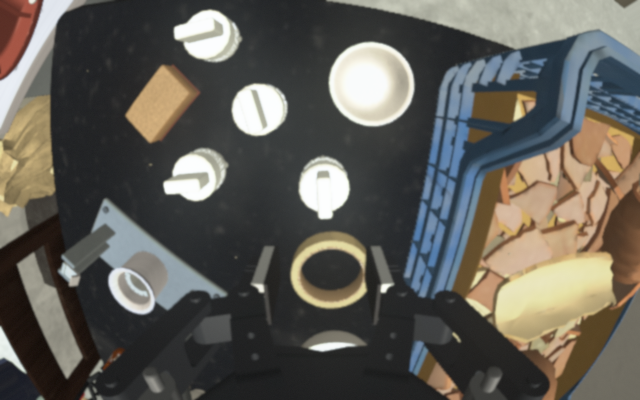

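The wrist view shows the target at (324,186) with its wing running from about (322,172) to (325,217), along tool x. The well is at (135,285). I'll compute the angle and grasp.

```bash
cat >> h.py <<'E'
def fish(px,z,p):
    u=np.array(px,float)-[p["cx"],p["cy"]]; r=np.hypot(*u); th=r/p["fx"]
    d=np.array([u[0]/r*np.sin(th),-u[1]/r*np.sin(th),-np.cos(th)])
    d=R.from_rotvec(p["rotation"]).as_matrix()@d; o=np.array(p["position"])
    return o+d*(z-o[2])/d[2]
E
python3 - <<'E'
from h import *
np.set_printoptions(precision=4,suppress=True)
p=eyes.camera_params("wrist")
a=fish((322.5,172),.092,p);b=fish((325,216),.092,p);v=b-a
wy=np.degrees(np.arctan2(v[1],v[0])); print(a,b,(a+b)/2,wy,np.linalg.norm(v))
xy=np.array([.558,.244]); yaw=np.radians(wy+90)
env.movep([*xy,.13],down(yaw))
print(env.move_straight([*xy,.073],vel=.06,until_force=6))
fingers.command_gripper(0.0,50)
print(monitor.current_grip_width(),monitor.current_grip_force(),monitor.current_position(),monitor.current_t(),yaw)
E
```

```text
[0.5388 0.2572 0.092 ] [0.5705 0.2361 0.092 ] [0.5546 0.2467 0.092 ] -33.6963852544514 0.03801945068596069
False
0.011205815628011078 49.57275688648224 [0.5584 0.2441 0.0735] 6.3583 0.9826834580842524
```

```bash
python3 - <<'E'
from h import *
np.set_printoptions(precision=4,suppress=True)
yaw=0.98268; xy=[.5577,.2437]
fingers.command_gripper(.03); env.move_straight([*xy,.067],vel=.05); fingers.command_gripper(0.0,60)
print(monitor.current_grip_width(),monitor.current_position())
env.move_straight([*xy,.2],vel=.15)
print(monitor.current_wrist_force())
env.movep([.516,.055,.18],down(np.pi))
p=eyes.camera_params("wrist"); im=save("wrist","w2.png"); print(p)
for n in("cartridge_centre","cartridge_lugs","well_mouth","ring_top","hinge_axis","clamp_bar"):
    print(n,[(w("wrist",d["location"],p),round(d["conf"],2)) for d in eyes.mark_of(n,"wrist")][:3])
print(monitor.current_position(),monitor.current_t())
E
```

```text
0.011071614789765052 [0.5577 0.2437 0.067 ]
[-0.7972 -0.1296 -1.1005]
{'fx': 309.70691628693146, 'fy': 309.70691628693146, 'cx': 321.99803319126306, 'cy': 197.5078902903158, 'position': array([ 0.5162, -0.0288,  0.3226]), 'rotation': array([-0.0012,  0.5149, -3.0991])}
cartridge_centre [(array([0.4791, 0.1506, 0.0449]), 0.97), (array([0.5163, 0.0532, 0.1615]), 0.59), (array([0.3777, 0.2446, 0.0495]), 0.49)]
cartridge_lugs [(array([0.4721, 0.1531, 0.0081]), 0.59)]
well_mouth [(array([ 0.5188, -0.0263,  0.0676]), 0.8)]
ring_top [(array([ 0.5196, -0.0264,  0.0364]), 0.91)]
hinge_axis [(array([ 0.5951, -0.0071,  0.101 ]), 0.63)]
clamp_bar []
[0.516 0.055 0.18 ] 10.7667
```

View pics/w2.png

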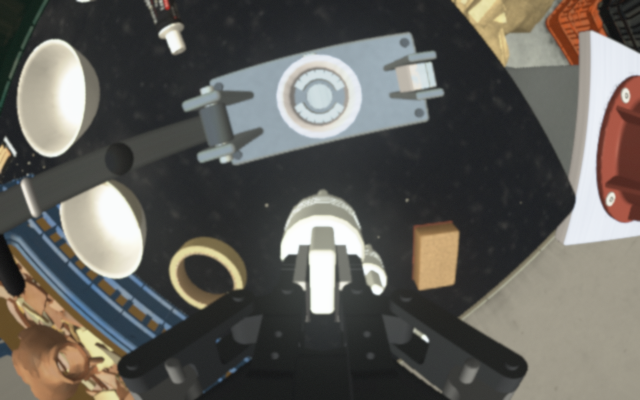

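The well is at (319,96) with the tower to its right at (417,77) and the hinge at (215,122). The cartridge is held upright at (322,250). I'll enlarge the ring to see the slots.

```bash
python3 - <<'E'
import cv2
im=cv2.imread("pics/w2.png")
a=cv2.resize(im[50:142,270:368],None,fx=5,fy=5,interpolation=cv2.INTER_CUBIC)
a=cv2.convertScaleAbs(a,alpha=1.0)
cv2.imwrite("pics/w2c.png",a)
E
```

```text
(no output)
```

View pics/w2c.png

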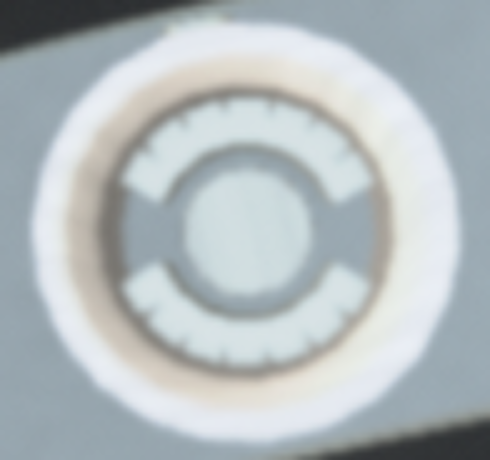

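```bash
python3 - <<'E'
from h import *
np.set_printoptions(precision=4,suppress=True)
p=eyes.camera_params("wrist")
f=lambda u,v,z: fish((270-.4+u/5,50-.4+v/5),z,p)
l,r=f(145,232,.038),f(353,231,.038); v=l-r
print(l,r,"slot yaw",np.degrees(np.arctan2(v[1],v[0])))
print("ring",np.mean([f(248,232-145,.038),f(248,232+147,.038),f(112,232,.038),f(388,232,.038)],0))
print("rim",np.mean([f(246,22,.064),f(246,440,.064),f(32,232,.064),f(460,232,.064)],0), np.ptp([f(32,232,.064),f(460,232,.064)],0))
# wing of held cartridge top at z: TCP+.025
a,b=[fish(q,.18+.025,p) for q in((321,229),(322,312))];print("wing",a,b)
fx=[fish(q,.064,p) for q in((407,40),(421,120),(235,160),(216,78))]
print("plate yaw",[np.degrees(np.arctan2(*(d)[1::-1])) for d in (fish((235,162),.006,p)-fish((428,124),.006,p),fish((212,75),.006,p)-fish((409,34),.006,p))])
E
```

```text
[ 0.5372 -0.0286  0.038 ] [ 0.4996 -0.0287  0.038 ] slot yaw 0.20873067448661473
ring [ 0.5184 -0.0284  0.038 ]
rim [ 0.5187 -0.0288  0.064 ] [0.0706 0.0001 0.    ]
wing [0.5165 0.0252 0.205 ] [0.5161 0.07   0.205 ]
plate yaw [np.float64(11.557934918312002), np.float64(11.665140740517767)]
```

Slot yaw is about 0.2° in world, roughly -11.4° relative to the plate, and the well centre is at (0.5187, -0.028). I'll insert now, feeling for contact.

```bash
python3 - <<'E'
from h import *
np.set_printoptions(precision=4,suppress=True)
yaw=np.radians(90.2); c=[.5187,-.0280]
env.movep([*c,.19],down(yaw))
env.move_straight([*c,.135],vel=.1)
print(monitor.current_wrist_force())
print(env.move_straight([*c,.0885],vel=.03,until_force=7))
print(monitor.current_position(),monitor.current_wrist_force(),monitor.current_moment(),monitor.current_t())
E
```

```text
[ 0.6169 -0.494  -0.4807]
False
[ 0.5188 -0.028   0.0888] [-0.7565  0.9723  3.5925] [ 0.2019  0.4082 -0.0345] 14.4333
```

It went all the way to 0.0888 with only the piston's ~4 N, so the lugs are in the slots. I'll release, check, and plan the clamp push.

```bash
cat >> h.py <<'E'
u=np.array([np.cos(np.radians(11.6)),np.sin(np.radians(11.6)),0]); Z=np.array([0,0,1.])
H=np.array([.5187,-.0280,.108])+.075*u
CY=np.radians(101.6)
def bar(t): return H+.165*(-np.cos(t)*u+np.sin(t)*Z)+.013*(np.sin(t)*u+np.cos(t)*Z)
E
python3 - <<'E'
from h import *
np.set_printoptions(precision=4,suppress=True)
env.hold(.3)
fingers.command_gripper(.035); env.hold(.2)
print(env.move_straight([.5187,-.028,.30],vel=.15))
eyes.grab_frame("top")
for n in("cartridge_centre","clamp_bar","hinge_axis"):
    print(n,[(w("top",d["location"]),round(d["conf"],2)) for d in eyes.mark_of(n,"top")])
eyes.grab_frame("scene")
for n in("cartridge_centre","clamp_bar","hinge_axis"):
    print(n,[(w("scene",d["location"]),round(d["conf"],2)) for d in eyes.mark_of(n,"scene")])
p=eyes.camera_params("wrist");im=save("wrist","w3.png")
for n in("cartridge_centre","clamp_bar"):
    print(n,[(w("wrist",d["location"],p),round(d["conf"],2)) for d in eyes.mark_of(n,"wrist")])
for t in(2.0,2.1): print(t,bar(t))
for z in (.36,.34,.3,.28,.25,.22):
  print(z,[kinematics.solve_ik(list((bar(2.1)+d*u)[:2])+[z],down(CY)) is not None for d in(.02,.03,.04)])
print(monitor.current_t())
E
```

```text
False
cartridge_centre [(array([0.3779, 0.2486, 0.0445]), 0.7), (array([0.4629, 0.2374, 0.0432]), 0.66), (array([0.4736, 0.1544, 0.047 ]), 0.6)]
clamp_bar [(array([0.6845, 0.0089, 0.241 ]), 0.56)]
hinge_axis []
cartridge_centre [(array([0.3776, 0.2453, 0.0494]), 0.85), (array([ 0.5206, -0.0234,  0.0709]), 0.84), (array([0.4725, 0.1563, 0.044 ]), 0.63), (array([0.4634, 0.2414, 0.0426]), 0.6)]
clamp_bar [(array([0.6868, 0.0144, 0.2438]), 0.61)]
hinge_axis [(array([ 0.5908, -0.0076,  0.1077]), 0.76)]
cartridge_centre [(array([0.4723, 0.1528, 0.0472]), 0.96), (array([ 0.5209, -0.0246,  0.0696]), 0.93), (array([0.4649, 0.2422, 0.0498]), 0.79), (array([0.3765, 0.2446, 0.046 ]), 0.58), (array([0.5069, 0.3403, 0.0002]), 0.48)]
clamp_bar []
2.0 [0.671  0.0033 0.2526]
2.1 [0.6848 0.0061 0.2439]
0.36 [True, True, True]
0.34 [True, True, True]
0.3 [True, True, True]
0.28 [True, True, True]
0.25 [True, True, True]
0.22 [True, True, True]
17.4
```

View pics/w3.png

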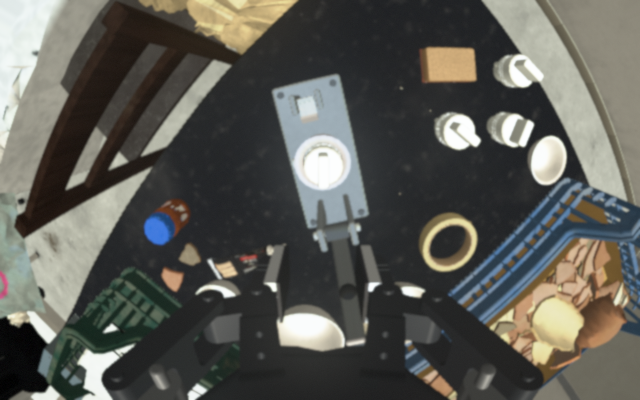

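The cartridge now sits in the well at (322,165), its centre at about 70 mm, so it has dropped in. The clamp arm stands open at about 2.1 rad. I'll go behind the bar and pull it over.

```bash
python3 - <<'E'
from h import *
np.set_printoptions(precision=3,suppress=True)
fingers.command_gripper(0.0,40)
env.move_straight([.5187,-.028,.37],vel=.2)
b=bar(2.1); s=b+.034*u
env.movep([s[0],s[1],.37],down(CY))
print(env.move_straight([s[0],s[1],b[2]-.012],vel=.15,until_force=8))
print(monitor.current_wrist_force())
for t in np.linspace(2.1,1.1,9):
    q=bar(t)+.018*u+np.array([0,0,-.012 if t>1.57 else -.012+.010*(1.57-t)/.47])
    hit=env.move_straight(list(q),vel=.1,until_force=15)
    print(round(t,2),hit,monitor.current_position(),monitor.current_wrist_force())
    if hit: break
eyes.grab_frame("top")
print([(w("top",d["location"]),round(d["conf"],2)) for d in eyes.mark_of("clamp_bar","top")],bar(1.1),monitor.current_t())
E
```

```text
False
[ 0.133 -0.186  1.124]
2.1 False [0.703 0.01  0.233] [ 0.181 -0.214  0.358]
1.98 False [0.685 0.006 0.243] [ 1.283 -1.087  0.351]
1.85 False [0.667 0.002 0.251] [-0.087  0.049 -0.508]
1.72 False [ 0.647 -0.002  0.257] [-0.096 -0.841  1.121]
1.6 False [ 0.628 -0.006  0.26 ] [-0.629  0.105 -0.965]
1.48 False [ 0.607 -0.01   0.263] [ 0.318 -0.627  0.027]
1.35 False [ 0.587 -0.014  0.265] [ 0.715  0.426 -0.082]
1.23 False [ 0.567 -0.018  0.263] [ 0.603 -0.47  -0.543]
1.1 False [ 0.548 -0.022  0.259] [1.285 0.882 0.462]
[] [ 0.53  -0.026  0.261] 23.7083
```

```bash
python3 - <<'E'
from h import *
np.set_printoptions(precision=3,suppress=True)
for c in("scene","wrist"):
    p=eyes.camera_params(c); im=save(c,c+"4.png")
    print(c,[(w(c,d["location"],p),round(d["conf"],2)) for d in eyes.mark_of("clamp_bar",c)])
a=cv2.imread("pics/scene4.png")[120:270,220:440];b=cv2.imread("pics/wrist4.png")
cv2.imwrite("pics/c4.png",np.vstack([cv2.resize(a,(440,300),interpolation=cv2.INTER_CUBIC),cv2.resize(b,(440,275))]))
E
```

```text
scene [(array([ 0.532, -0.027,  0.261]), 0.84)]
wrist [(array([ 0.53 , -0.027,  0.261]), 0.75)]
```

View pics/c4.png

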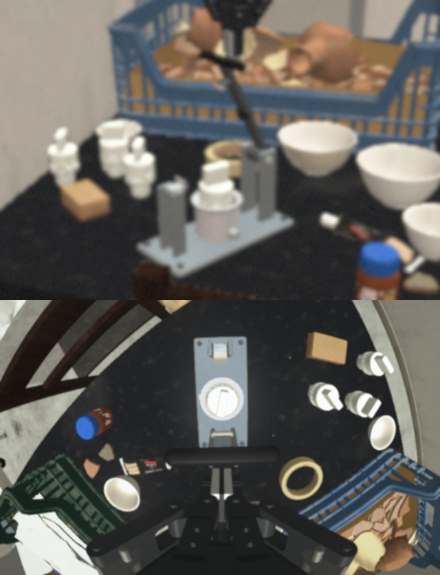

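The bar is exactly where modelled, at 1.1 rad and about pixel (215,455) in the lower view; the cartridge is in the well. Next I'll press it down from above.

```bash
python3 - <<'E'
from h import *
np.set_printoptions(precision=3,suppress=True)
q=np.array(monitor.current_position())+.008*u
env.move_straight(list(q),vel=.1); q[2]=.30; env.move_straight(list(q),vel=.15)
b=bar(1.1); env.move_straight([b[0],b[1],.30],vel=.1)
print(env.move_straight([b[0],b[1],b[2]+.009],vel=.08,until_force=5),monitor.current_wrist_force())
for t in np.linspace(1.05,.15,10):
    hit=env.move_straight(list(bar(t)+.007*Z),vel=.07,until_force=15)
    print(round(t,2),hit,monitor.current_position(),monitor.current_wrist_force())
    if hit: break
print(monitor.current_t())
eyes.grab_frame("scene");print([(w("scene",d["location"]),round(d["conf"],2)) for d in eyes.mark_of("clamp_bar","scene")],bar(.15))
E
```

```text
False [-0.256 -0.299 -0.187]
1.05 False [ 0.523 -0.027  0.265] [-3.889 -0.289  3.782]
0.95 False [ 0.508 -0.031  0.258] [-3.994 -1.422  6.126]
0.85 False [ 0.495 -0.033  0.248] [-4.212 -1.543  4.764]
0.75 False [ 0.483 -0.035  0.237] [-0.212 -0.451  0.786]
0.65 False [ 0.471 -0.038  0.225] [-0.04   0.335  0.175]
0.55 False [ 0.461 -0.04   0.212] [-0.119  0.793 -0.153]
0.45 False [ 0.452 -0.042  0.199] [0.054 0.346 0.478]
0.35 False [ 0.445 -0.043  0.184] [-0.064  0.32   0.198]
0.25 False [ 0.439 -0.044  0.168] [-0.674  0.133  1.439]
0.15 False [ 0.434 -0.045  0.152] [-0.436 -0.849 -0.149]
29.2583
[(array([ 0.434, -0.05 ,  0.145]), 0.57)] [ 0.434 -0.045  0.146]
```

```bash
python3 - <<'E'
from h import *
np.set_printoptions(precision=3,suppress=True)
for t in [.1,.06,.04,.02,.01,0,-.005,-.01,-.015,-.02,-.024]:
    hit=env.move_straight(list(bar(t)+.0065*Z),vel=.02,until_force=14)
    f=monitor.current_wrist_force()
    print(round(t,3),hit,monitor.current_position(),f)
    if hit or f[2]>22: break
print(monitor.current_t())
E
```

```text
0.1 False [ 0.433 -0.046  0.144] [ 0.573 -1.345  0.517]
0.06 False [ 0.431 -0.046  0.138] [-1.641 -1.347  4.048]
0.04 False [ 0.431 -0.046  0.134] [ 0.537 -0.278 -0.247]
0.02 False [ 0.431 -0.046  0.131] [-0.333 -0.523  0.122]
0.01 False [ 0.431 -0.046  0.129] [ 0.122 -0.433 -0.172]
0 False [ 0.431 -0.046  0.127] [-0.275  0.104  1.15 ]
-0.005 False [ 0.43  -0.046  0.127] [-0.612  0.622  2.735]
-0.01 False [ 0.43  -0.046  0.126] [-0.542  0.4    2.852]
-0.015 False [ 0.43  -0.046  0.125] [-0.686 -0.88   3.311]
-0.02 False [ 0.43  -0.046  0.124] [-1.667 -0.163  2.873]
-0.024 False [ 0.43  -0.046  0.123] [-2.131 -0.953  2.995]
32.8167
```

```bash
python3 - <<'E'
from h import *
np.set_printoptions(precision=3,suppress=True)
q=bar(-.024)+.0065*Z
for k in range(1,9):
    q=q-.0008*Z
    hit=env.move_straight(list(q),vel=.01,until_force=10); f=monitor.current_wrist_force()
    print(hit,monitor.current_position()[2],f)
    if hit or f[2]>14: break
eyes.grab_frame("scene");print([(w("scene",d["location"]),round(d["conf"],2)) for d in eyes.mark_of("clamp_bar","scene")],bar(0),monitor.current_t())
E
```

```text
False 0.1231344915885258 [-3.567  0.38   7.581]
False 0.12291172754325932 [-5.72   0.252 12.922]
False 0.12269455110904895 [-8.394  0.393 17.6  ]
[(array([ 0.432, -0.049,  0.117]), 0.94), (array([ 0.517, -0.03 ,  0.064]), 0.41)] [ 0.431 -0.046  0.121] 33.6667
```

The hard stop is reached at about 18 N. I'll lift off, and check that the arm stays down by a light touch and a picture.

```bash
python3 - <<'E'
from h import *
np.set_printoptions(precision=3,suppress=True)
b=bar(0)
env.move_straight([b[0],b[1],.16],vel=.05); env.hold(.3)
print(env.move_straight([b[0],b[1],.118],vel=.015,until_force=3),monitor.current_position()[2],monitor.current_wrist_force())
env.move_straight([b[0],b[1],.30],vel=.15)
p=eyes.camera_params("wrist"); save("wrist","w5.png")
for n in("cartridge_centre","clamp_bar"):print([(w("wrist",d["location"],p),round(d["conf"],2)) for d in eyes.mark_of(n,"wrist")])
save("scene","s5.png")
for n in("cartridge_centre","clamp_bar"):print([(w("scene",d["location"]),round(d["conf"],2)) for d in eyes.mark_of(n,"scene")])
a=cv2.imread("pics/s5.png")[160:270,240:400]
cv2.imwrite("pics/c5.png",cv2.resize(a,(800,550),interpolation=cv2.INTER_CUBIC));print(monitor.current_t())
E
```

```text
True 0.1269374419628366 [-0.91  -0.298  2.264]
[(array([0.477, 0.15 , 0.044]), 0.89), (array([0.378, 0.246, 0.048]), 0.87), (array([ 0.519, -0.028,  0.062]), 0.63), (array([0.463, 0.241, 0.046]), 0.59)]
[(array([ 0.434, -0.051,  0.12 ]), 0.92), (array([ 0.519, -0.028,  0.062]), 0.65)]
[(array([0.377, 0.242, 0.049]), 0.81), (array([0.468, 0.161, 0.044]), 0.71), (array([ 0.517, -0.026,  0.064]), 0.56), (array([0.465, 0.244, 0.044]), 0.53)]
[(array([ 0.431, -0.048,  0.122]), 0.88)]
38.4417
```

View pics/c5.png

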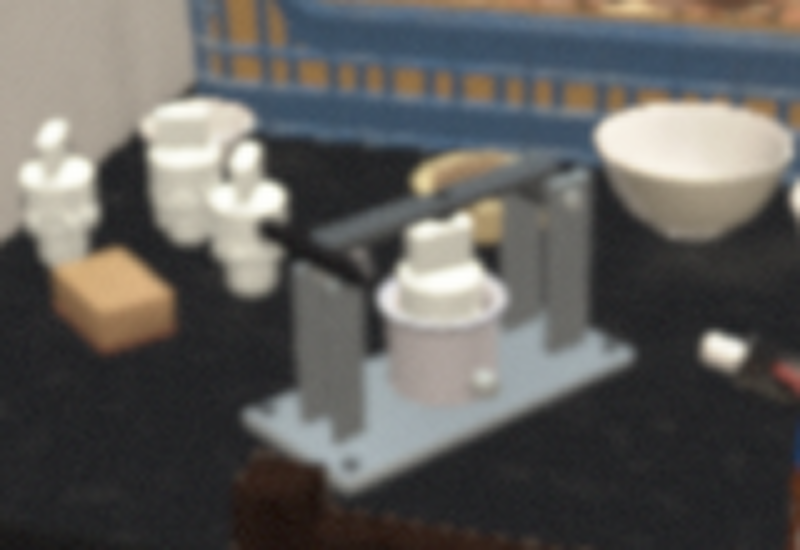

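The clamp stays level with nobody holding it: the bar top was felt at 127 mm, and the bar is at crop (310,250). The cartridge centre is at about 62 mm, so it is home. Handing in.

```bash
python3 -c "
from h import *
print(order.close_job())"
```

```text
the job is handed in; nothing more can be done
None
```

The cartridge is in the slots and driven home with the clamp latched over it, by touch and camera checks; I handed the job in at about 38 s, and no verdict came back.

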